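# Set the bench sander to its third speed and start it

### The job

Push the sander's speed lever out of its parked end and along its slot, counting the clicks by feel, and leave it sitting in the third notch, without running on into the fourth. Then press the small start button fully in and let it come back out. Do not press the large stop button, and leave the other things on the bench and the machine where they are; nothing needs gripping.

Things in the scene. Friction and masses are not known exactly. Their poses are not given: they have to be found in the camera images.
- sander: the bench sander, fixed. Origin on the bench under its control deck; x away from its front, y along its length, z up. Deck: flat grey top 70 mm above the bench, x -100..100, y -170..120 mm. From there to y = 323 mm its metal table, 67 mm high, with an upright spindle, 38 mm across, at x 20, y 220 mm, top 136 mm above the bench
- speed (a joint): speed lever's slide (m): 0 at the parked end, growing towards the sander's -y, 0.108 at the far stop. Starts parked within 5 mm of 0. Five unmarked notches 18 mm apart; the run from park to the first varies. Each takes a 5 to 8 N push; half-way the lever jumps ahead by itself (about 10 mm: a click) and stays there, the force on the finger dropping to nothing. First click = first notch
- speed_mid (a point): centre of the speed lever's black paddle, an upright block 26 mm (sander's x) x 12 mm (its y) x 36 mm high in a slot of the deck along the sander's y; this point is 26 mm above the deck, the paddle spans 8 to 44 mm above it. Moves with the lever; axes parallel to the sander's
- start (a joint): travel of the start button (m): 0 out, 0.006 fully in; springs back; 5 N holds it fully in
- start_top (a point): centre of the top of the start button: the small round black button, 20 mm across, on the deck past the lever's far end; pressed straight down. Start and stop stand one nearer the front, one farther back, and may be either way round
- stop (a joint): travel of the stop button (m): 0 out, 0.006 fully in; 5 N
- stop_top (a point): centre of the top of the stop button: the large round black button, 40 mm across, beside the start button
- tin: a plain metal tin, 36 mm across and 24 mm high, standing on the sander's deck beyond the lever (bystander); origin under its centre
- offcut: a 70 x 45 x 20 mm wood offcut lying on the sander's metal table (bystander); origin under its centre
- tape: a roll of masking tape lying flat, 100 mm across, 24 mm high (bystander); origin under its centre
- glue: a glue bottle, 68 mm across, 190 mm high, standing (bystander); origin under its centre
- bowl: a clear bowl, 170 mm across, 70 mm high (bystander); origin under its centre
- driver: a screwdriver lying on the bench (bystander); origin at its underside

How it is judged:
By the outcome, as a careful person would: the job done as asked, in the order asked, and still so for the second after the job is handed in, with the robot touching nothing.
It also fails if it takes over 62 s, if anything falls off the work surface, if the arm or the gripper's body presses on something with over 40 N, if the wrist force passes 120 N, or if a joint passes its speed limit or range.

### The arm

A 6-joint arm with a two-finger parallel gripper is mounted at the origin on the work surface. World frame = base frame: x ahead of the robot, y to its left, z up, the work surface at z = 0. Lengths are in mm, angles in rad, forces in N, time in s.
With the tool pointing down it reaches from about 400 to 925 mm from the base axis. Payload 12.5 kg.
Tool frame: the origin (TCP) lies on the centre line of the jaws, within the pads' length; the fingertips stand 19 mm ahead of it and the grasp point (between the pads) is the TCP; z points along the fingers, y is the direction in which the jaws open and shut (so a half turn about z gives the same grasp; the last joint's range is limited). The gripper opens to 95 mm and grips with 3 to 60 N. Pads are 20 mm wide; open, the fingers measure 119 mm over their backs; the gripper's body (75 mm by 180 mm) begins 59 mm behind the grasp point.
Start: joints at [1.062, 0.491, 1.559, -0, 1.092, -0.106], TCP at [244.983, 575.005, 207.561] pointing down, gripper open.
Joint ranges: [-3.1, 3.1], [-0.84, 2.19], [0.05, 2.79], [-1.13, 4.28], [0.06, 2.93], [-2.69, 2.69]. Speed limits (rad/s): [2.22, 2.22, 2.79, 3.14, 3.14, 3.14].

### API

Orientations are given as a unit quaternion [x, y, z, w].
In Python, from plant import r gives the robot as it stands. Calls block until the motion is done:
- r.move_ptp(position, orientation): joint-space move of the TCP to a pose.
- r.move_l(position, vel=150, ori=None): straight line of the TCP; ori=None keeps the orientation; vel is the mean speed in mm/s.
- r.goto_joints(angles): joint-space move.
- r.command_gripper(opening): finger opening in mm; the grip force is fixed at half the most; returns when the fingers have stopped.
- r.wait(seconds).
- r.solve_ik(position, orientation): joint angles nearest the present ones, or None.
- r.get_state(): the state.
- r.read_camera(name): name is "scene" or "top" or "wrist"; returns a dict with "image" (400x640x3 uint8, red, green, blue), "K" (3x3 intrinsics, pixels), "rvec" (rotation vector, rad) and "tvec" (3), from world to camera coordinates, as OpenCV has them. Camera axes: x right, y down, z forward; pixel columns grow to the right and rows downward; lengths in mm; the calibration is good to about 2 mm. A picture is of the moment at which its call begins. There is no depth.
A pose or a line that the arm cannot do raises r.MotionError and nothing moves.
- r.sign_off(): hands the job in, once; it reports no verdict.
The state is a dict: "time": time; "joints": joint angles; "qd": joint speeds; "tau": joint torques, N m; "tool_pos": TCP position; "tcp_rot": TCP orientation; "ft_force": force on the tool from outside, world axes, zero at the start; "wrist_torque": the same for the moment, N m; "finger_gap": finger opening in mm.
Only numpy, scipy, OpenCV 4.12 (cv2) and the standard library are available. Lean on these libraries where they do the work, as an engineer would, in place of code of your own. Each camera call takes 0.05 s, during which the arm holds its last target.

## Working session

There is one attempt and no reset: what is moved stays moved. The work goes in short steps, each a Python script; the robot and the scene stay as the last script left them, time stands still between calls to the robot, and variables do not carry over. Pictures are saved under pics/ and viewed, and the job is handed in when it is done.

```bash
mkdir -p pics; ls; python3 - <<'E'
from plant import r
import cv2
for n in("scene","top","wrist"):
    c=r.read_camera(n); cv2.imwrite(f"pics/a_{n}.png",c["image"][:,:,::-1]); print(n,c["K"],c["rvec"],c["tvec"])
s=r.get_state(); print(s["time"],s["tool_pos"],s["tcp_rot"],s["ft_force"],s["finger_gap"])
E
```

```text
pics
scene [[361.19827051   0.         317.60983993]
 [  0.         361.19827051 198.6016169 ]
 [  0.           0.           1.        ]] [ 0.75978887  2.78441323 -0.7898811 ] [ 437.69767772  -95.42140334 1197.91514867]
top [[426.94127494   0.         317.53656159]
 [  0.         426.94127494 207.82500776]
 [  0.           0.           1.        ]] [ 2.19123474 -2.15989225  0.1230159 ] [-101.72475446  458.89154758 1161.27466189]
wrist [[318.61496067   0.         316.41903519]
 [  0.         318.61496067 199.33970683]
 [  0.           0.           1.        ]] [-2.4223023  -1.60056207 -0.22259771] [-623.94807325  -29.97023171  391.35833652]
0.15 [244.8640518  574.81909024 207.08573321] [ 2.00032985e-01  9.79789068e-01 -4.11381888e-04 -1.35152736e-04] [ 1.06968059  0.47622734 -0.22887736] 95.23358638149278
```

View pics/a_scene.png

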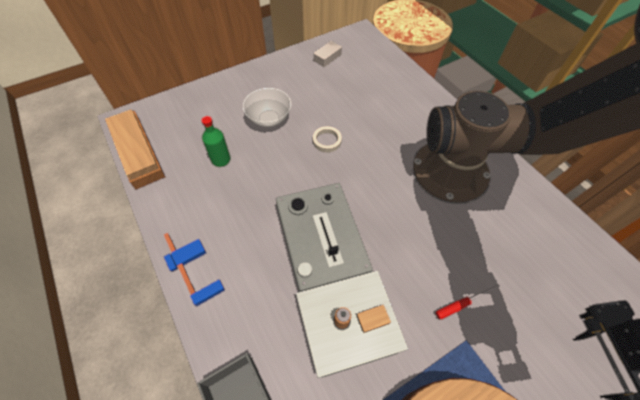

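View pics/a_top.png

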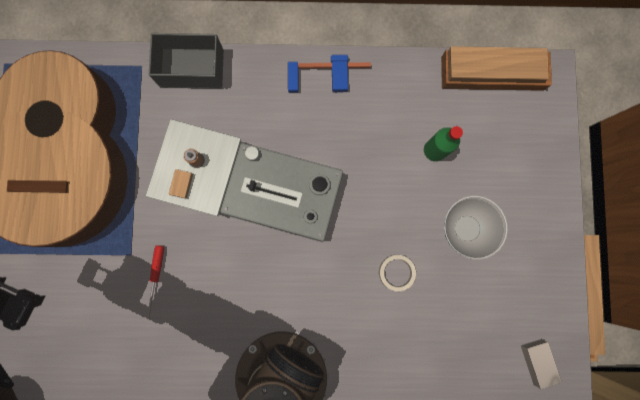

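View pics/a_wrist.png

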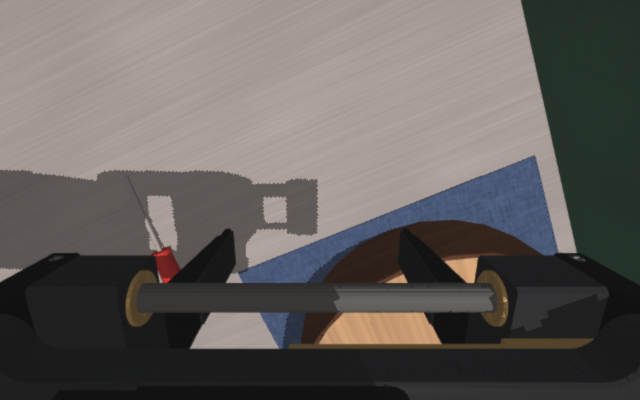

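The top picture shows the deck at about (220–343, 140–240), with the lever paddle near (252,187), the large button at (320,185), the small one at (311,216) and the tin at (252,153). I'll zoom in.

```bash
python3 - <<'E'
import cv2
a=cv2.imread("pics/a_top.png")[110:250,140:350]
cv2.imwrite("pics/b_top.png",cv2.resize(a,None,fx=3.8,fy=3.8,interpolation=cv2.INTER_CUBIC))
a=cv2.imread("pics/a_scene.png")[175:295,265:385]
cv2.imwrite("pics/b_scene.png",cv2.resize(a,None,fx=5,fy=5,interpolation=cv2.INTER_CUBIC))
E
```

```text
(no output)
```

View pics/b_top.png

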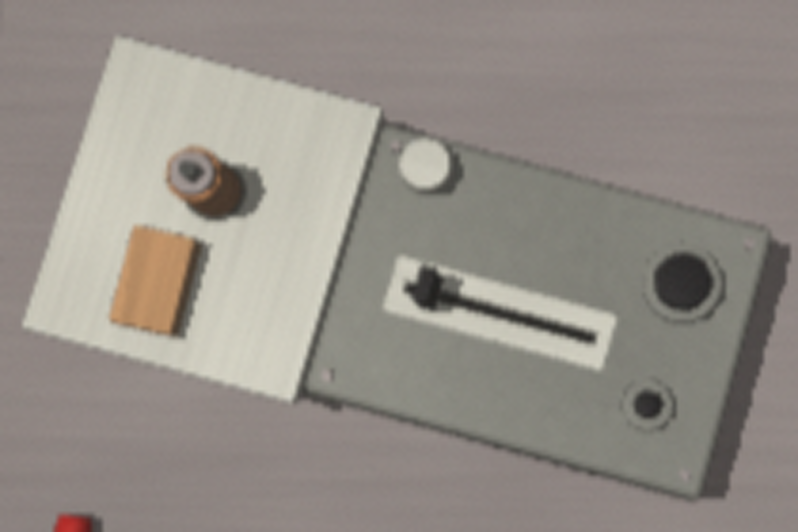

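View pics/b_scene.png

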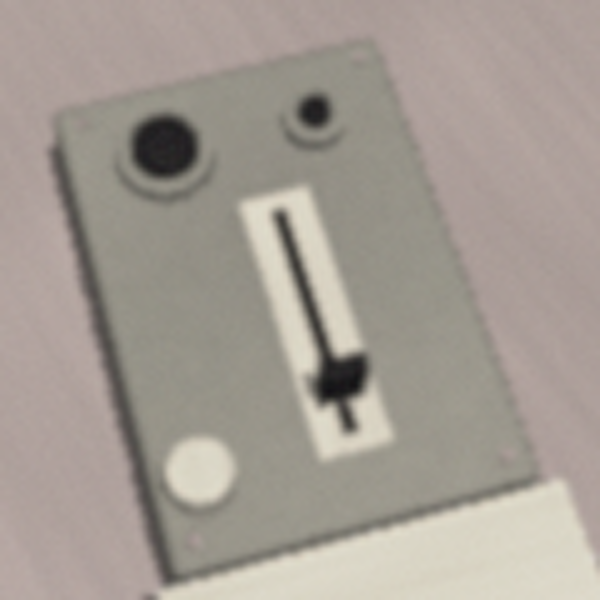

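```bash
cat > h.py <<'E'
import numpy as np,cv2
from scipy.optimize import least_squares
cams=dict(scene=(np.array([[361.19827051,0,317.60983993],[0,361.19827051,198.6016169],[0,0,1]]),np.array([0.75978887,2.78441323,-0.7898811]),np.array([437.69767772,-95.42140334,1197.91514867])),
top=(np.array([[426.94127494,0,317.53656159],[0,426.94127494,207.82500776],[0,0,1]]),np.array([2.19123474,-2.15989225,0.1230159]),np.array([-101.72475446,458.89154758,1161.27466189])))
def proj(P,c,d=cams):
    K,rv,tv=d[c]; return cv2.projectPoints(np.atleast_2d(np.float64(P)),rv,tv,K,None)[0][:,0]
def onplane(px,c,z,d=cams):
    K,rv,tv=d[c]; R=cv2.Rodrigues(rv)[0]; o=-R.T@tv; v=R.T@np.linalg.inv(K)@np.array([*px,1]); return o+v*(z-o[2])/v[2]
def tw(p,l):
    X,Y,a=p; l=np.atleast_2d(l); return np.c_[X+l[:,0]*np.cos(a)-l[:,1]*np.sin(a),Y+l[:,0]*np.sin(a)+l[:,1]*np.cos(a),l[:,2]]
def tl(p,w):
    X,Y,a=p; d=np.asarray(w)-[X,Y,0]; return np.array([d[0]*np.cos(a)+d[1]*np.sin(a),-d[0]*np.sin(a)+d[1]*np.cos(a),d[2]])
E
cat > fit.py <<'E'
from h import *
T=lambda x,y:(140+(x+.5)/3.8-.5,110+(y+.5)/3.8-.5)
S=lambda x,y:(265+(x+.5)/5-.5,175+(y+.5)/5-.5)
L=np.array([[100,-170,70],[-100,-170,70],[100,323,67],[-100,323,67.]])
tp=np.array([T(767,232),T(697,497),T(117,37),T(22,325)])
L2=np.array([[100,-170,70],[-100,-170,70],[-100,120,70.],[100,120,70]])
sp=np.array([S(60,115),S(372,40),S(535,480),S(170,580)])
f=lambda p:np.r_[(proj(tw(p,L),'top')-tp).ravel(),(proj(tw(p,L2),'scene')-sp).ravel()]
s=least_squares(f,[450,50,-.25]);p=s.x;print(p,f(p).round(1))
for c in('top','scene'):
    g=lambda p:(f(p)[:8] if c=='top' else f(p)[8:])
    print(c,least_squares(g,p).x)
for n,c,px,z in[('start','top',T(648,405),85),('start','scene',S(315,110),85),('stop','top',T(684,282),85),('stop','scene',S(166,146),85),
 ('tin','top',T(427,165),94),('tin','scene',S(200,471),94),('slot-end','top',T(595,338),70),('slot-end','scene',S(280,210),70),('padtop','top',T(430,285),114),('padtop','scene',S(340,365),114),('slotB','scene',S(350,430),70)]:
    print(n,c,tl(p,onplane(px,c,z)).round(1))
np.save('p.npy',p)
E
python3 fit.py
```

```text
[ 5.07776820e+02  3.00563287e+01 -2.59067682e-01] [ 0.9 -1.4 -0.6  0.6 -3.1  1.5 -0.9 -4.1 -2.  -1.7  0.7 -1.8  1.7 -1.4
  0.3 -1. ]
top [ 5.05722709e+02  2.74684054e+01 -2.57251868e-01]
scene [ 5.10413777e+02  3.32216432e+01 -2.67679002e-01]
start top [ -46.5 -121.3   85. ]
start scene [ -45.9 -117.    85. ]
stop top [  43.  -122.2   85. ]
stop scene [  42.6 -116.6   85. ]
tin top [72.2 71.5 94. ]
tin scene [73.8 79.6 94. ]
slot-end top [-10.  -72.3  70. ]
slot-end scene [-10.8 -67.2  70. ]
padtop top [-10.3  42.  114. ]
padtop scene [ -8.2  51.3 114. ]
slotB scene [-9.8 70.  70. ]
```

```bash
sed -i 's/^L=.*/L=np.array([[100,-170,70],[-100,-170,70],[-100,120,70],[100,120,70.]])/; s/^tp=.*/tp=np.array([T(767,232),T(697,497),T(307,388),T(384,124)])/' fit.py; python3 fit.py
```

```text
[ 5.08036201e+02  2.96768160e+01 -2.61754444e-01] [ 1.  -1.3 -0.6  0.6 -3.1 -0.5 -1.5 -1.9 -2.  -1.9  0.7 -1.8  1.5 -1.4
 -0.  -1.2]
top [ 5.05990547e+02  2.68633214e+01 -2.55901120e-01]
scene [ 5.10413776e+02  3.32216436e+01 -2.67678973e-01]
start top [ -46.6 -121.2   85. ]
start scene [ -45.9 -116.8   85. ]
stop top [  42.9 -121.8   85. ]
stop scene [  42.6 -116.2   85. ]
tin top [71.6 72.  94. ]
tin scene [73.3 80.1 94. ]
slot-end top [-10.1 -72.   70. ]
slot-end scene [-11.  -66.9  70. ]
padtop top [-10.7  42.3 114. ]
padtop scene [ -8.7  51.6 114. ]
slotB scene [-10.4  70.3  70. ]
```

```bash
python3 - <<'E'
from h import *
from plant import r
c=r.read_camera("wrist");R=cv2.Rodrigues(c["rvec"])[0]
print("cam",-R.T@c["tvec"],R[2])
p=np.load('p.npy')
q=lambda f:[np.cos(f/2),np.sin(f/2),0,0]
P=tw(p,[[-10,85,250]])[0]
for f in(p[2]+np.pi,p[2]+np.pi/2):
    print(f,r.solve_ik(P,q(f)),r.solve_ik(tw(p,[[-46,-120,110]])[0],q(f)))
f=p[2]+np.pi/2
r.move_ptp(P,q(f)); r.command_gripper(0)
c=r.read_camera("wrist"); cv2.imwrite("pics/c_wrist.png",c["image"][:,:,::-1]); np.savez('cw.npz',K=c["K"],rvec=c["rvec"],tvec=c["tvec"])
R=cv2.Rodrigues(c["rvec"])[0];print("cam",-R.T@c["tvec"],R[2])
s=r.get_state();print(s["time"],s["tool_pos"],s["ft_force"],s["finger_gap"])
E
```

```text
cam [173.09124896 604.35734916 385.01834881] [ 0.25076576 -0.10636014 -0.96218712]
2.8798382097290807 [ 9.23381931e-02  3.16034204e-01  1.72738789e+00 -4.44089210e-16
  1.09817056e+00 -1.21670369e+00] [-3.20905186e-01  3.80946926e-01  2.10689871e+00 -4.44089210e-16
  6.53747020e-01 -1.62994707e+00]
1.309041882934184 [ 9.23381931e-02  3.16034204e-01  1.72738789e+00 -4.44089210e-16
  1.09817056e+00  3.54092637e-01] [-3.20905186e-01  3.80946926e-01  2.10689871e+00 -4.44089210e-16
  6.53747020e-01 -5.91507425e-02]
cam [539.37038644 188.01223378 427.90407904] [-0.07108701 -0.2625149  -0.96230586]
3.7083 [520.38487608 114.36080639 249.98934034] [-0.65618204 -0.51041431  0.10435211] 0.4134368653708301
```

View pics/c_wrist.png

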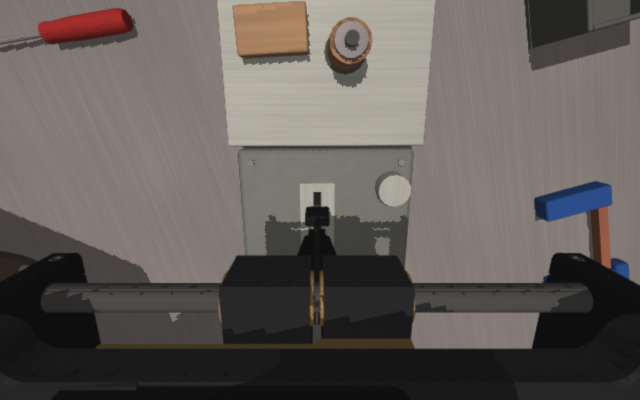

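```bash
python3 - <<'E'
import cv2
a=cv2.imread("pics/c_wrist.png")[135:265,225:435]
cv2.imwrite("pics/c2.png",cv2.resize(a,None,fx=3.8,fy=3.8,interpolation=cv2.INTER_CUBIC))
E
```

```text
(no output)
```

View pics/c2.png

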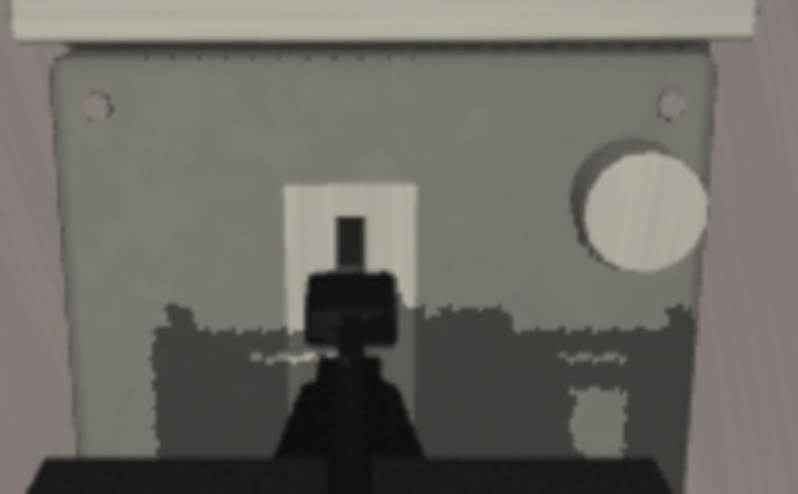

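```bash
python3 - <<'E'
from h import *
d=np.load('cw.npz'); D={'w':(d['K'],d['rvec'],d['tvec'])}
p=np.load('p.npy')
W=lambda x,y:(225+(x+.5)/3.8-.5,135+(y+.5)/3.8-.5)
for n,a,z in[('cornerL',(55,55),70),('cornerR',(714,52),70),('padtop near',(351,312),114),('padtop far',(351,345),114),('bot',(351,272),78),('tin',(645,212),94),('slotend',(350,217),70)]:
    w=onplane(W(*a),'w',z,D); print(n,w.round(1),tl(p,w).round(1))
E
```

```text
cornerL [444.6 169.1  70. ] [-97.4 118.2  70. ]
cornerR [631.9 119.8  70. ] [ 96.3 119.1  70. ]
padtop near [511.9  84.1 114. ] [-10.3  53.5 114. ]
padtop far [509.4  74.8 114. ] [-10.3  43.9 114. ]
bot [512.   84.5  78. ] [-10.3  54.   78. ]
tin [598.6  84.8  94. ] [73.2 76.7 94. ]
slotend [515.7  99.1  70. ] [-10.6  69.1  70. ]
```

```bash
cat > push.py <<'E'
from h import *
from plant import r
p=np.load('p.npy'); yd=np.array([-np.sin(p[2]),np.cos(p[2]),0])
def F(base): return float((np.array(r.get_state()["ft_force"])-base)@yd)
def push(y,base,ncl,ymin,step=1.0,z=107,log=[]):
    """step toward -y until ncl clicks; returns y"""
    peak=0;n=0
    while y>ymin:
        y-=step; r.move_l(tw(p,[[-10.3,y,z]])[0],vel=20)
        s=r.get_state(); f=float((np.array(s["ft_force"])-base)@yd); ya=tl(p,s["tool_pos"])[1]
        log.append((round(y,1),round(ya,1),round(f,1),round(s["time"],2)))
        if f>14: print("FORCE"); break
        peak=max(peak,f)
        if peak>3.5 and f<1.5:
            n+=1; log.append("CLICK %d peak %.1f"%(n,peak)); peak=0
            if n>=ncl: break
    return y,log
E
python3 - <<'E'
from push import *
r.move_l(tw(p,[[-10.3,84,180]])[0],vel=150)
r.move_l(tw(p,[[-10.3,84,107]])[0],vel=100)
r.wait(.2); base=np.array(r.get_state()["ft_force"]); np.save('base.npy',base); print(base)
r.move_l(tw(p,[[-10.3,70,107]])[0],vel=40); print(F(base))
y,log=push(70,base,1,20)
print(*log,sep='\n')
E
```

```text
[ 0.98256456 -0.40992786 -0.59669496]
0.8548213567266656
(69.0, np.float64(69.1), 1.2, 6.16)
(68.0, np.float64(68.0), -0.7, 6.41)
(67.0, np.float64(66.9), -0.5, 6.66)
(66.0, np.float64(66.0), 1.1, 6.91)
(65.0, np.float64(64.9), 0.7, 7.16)
(64.0, np.float64(63.9), 0.4, 7.41)
(63.0, np.float64(62.9), 0.4, 7.66)
(62.0, np.float64(61.9), 0.4, 7.91)
(61.0, np.float64(60.9), -0.2, 8.16)
(60.0, np.float64(60.0), 1.2, 8.41)
(59.0, np.float64(59.0), 0.9, 8.66)
(58.0, np.float64(58.0), 1.0, 8.91)
(57.0, np.float64(57.0), 1.8, 9.16)
(56.0, np.float64(56.0), 3.1, 9.41)
(55.0, np.float64(55.1), 3.6, 9.66)
(54.0, np.float64(54.0), 3.2, 9.91)
(53.0, np.float64(53.1), 4.0, 10.16)
(52.0, np.float64(52.1), 3.3, 10.41)
(51.0, np.float64(51.1), 2.8, 10.66)
(50.0, np.float64(50.1), 3.9, 10.91)
(49.0, np.float64(49.1), 3.8, 11.16)
(48.0, np.float64(48.1), 3.6, 11.41)
(47.0, np.float64(47.1), 4.5, 11.66)
(46.0, np.float64(46.1), 3.6, 11.91)
(45.0, np.float64(45.1), 3.6, 12.16)
(44.0, np.float64(44.1), 2.6, 12.41)
(43.0, np.float64(43.1), 4.1, 12.66)
(42.0, np.float64(42.1), 4.2, 12.91)
(41.0, np.float64(41.1), 4.2, 13.16)
(40.0, np.float64(40.1), 3.9, 13.41)
(39.0, np.float64(39.1), 3.7, 13.66)
(38.0, np.float64(38.1), 3.6, 13.91)
(37.0, np.float64(37.1), 3.2, 14.16)
(36.0, np.float64(36.1), 4.0, 14.41)
(35.0, np.float64(35.1), 3.2, 14.66)
(34.0, np.float64(34.1), 4.2, 14.91)
(33.0, np.float64(33.1), 2.9, 15.16)
(32.0, np.float64(32.0), 3.6, 15.41)
(31.0, np.float64(31.0), 3.3, 15.66)
(30.0, np.float64(30.0), 3.9, 15.91)
(29.0, np.float64(29.0), 2.2, 16.16)
(28.0, np.float64(28.0), 2.8, 16.41)
(27.0, np.float64(26.9), 2.9, 16.66)
(26.0, np.float64(25.8), 1.9, 16.91)
(25.0, np.float64(24.7), 0.3, 17.16)
CLICK 1 peak 4.5
```

```bash
cat > look.py <<'E'
import sys
from push import *
n=sys.argv[1]; out=[]
for c,(a,b,x,y) in dict(scene=(175,275,265,385),top=(140,230,210,340),wrist=(135,265,225,435)).items():
    k=r.read_camera(c); cv2.imwrite(f"pics/{n}_{c}f.png",k["image"][:,:,::-1])
    np.savez(f'{n}_{c}.npz',K=k["K"],rvec=k["rvec"],tvec=k["tvec"])
    i=k["image"][a:b,x:y,::-1]; out.append(cv2.resize(i,None,fx=390/(y-x),fy=390/(y-x),interpolation=cv2.INTER_CUBIC))
h=max(o.shape[0] for o in out[:2])
pad=lambda o,h:cv2.copyMakeBorder(o,0,h-o.shape[0],0,0,cv2.BORDER_CONSTANT)
a=np.hstack([pad(o,h) for o in out[:2]]); b=np.hstack([out[2],np.zeros_like(out[2])])
cv2.imwrite(f"pics/{n}.png",np.vstack([a,b]))
s=r.get_state();print(s["time"],tl(p,s["tool_pos"]),np.array(s["ft_force"])-np.load('base.npy'))
E
python3 look.py d
```

```text
17.3083 [-10.50090234  24.84478551 106.79173624] [-1.54420101 -0.11010414  0.7227355 ]
```

View pics/d.png

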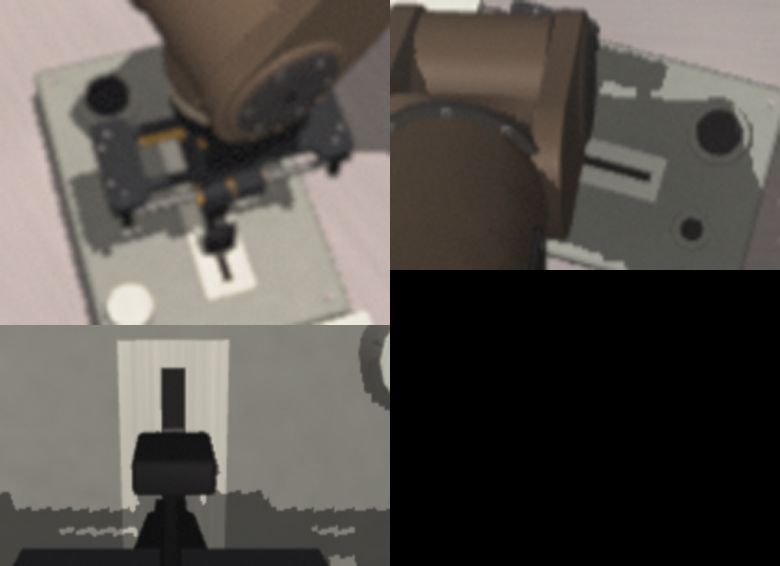

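View pics/d_wristf.png

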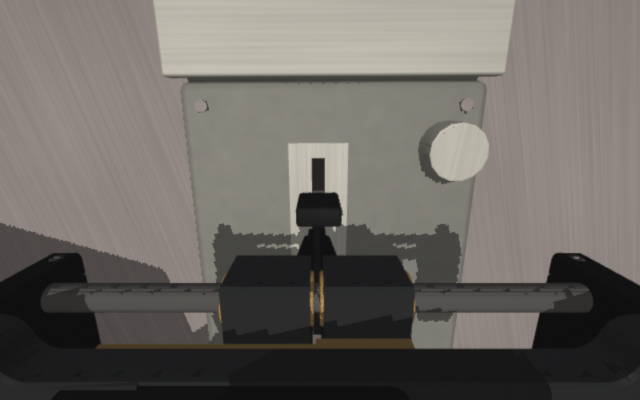

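```bash
python3 - <<'E'
from h import *
p=np.load('p.npy')
for n,tcp in(('cw.npz',[520.38,114.36,249.99]),('d_wrist.npz',tw(p,[[-10.5,24.84,106.8]])[0])):
    d=np.load(n); D={'w':(d['K'],d['rvec'],d['tvec'])}
    tcp=np.array(tcp)
    print(n,[proj(tcp+[0,0,z],'w',D).round(0).tolist() for z in(-19,0,30,60)], tl(p,-cv2.Rodrigues(d['rvec'])[0].T@d['tvec']))
d=np.load('d_wrist.npz'); D={'w':(d['K'],d['rvec'],d['tvec'])}
for v,z in((192,78),(208,114),(226,114)): print(v,z,tl(p,onplane((319,v),'w',z,D)))
print(proj(tw(p,[[-10.5,y,z] for y,z in((35,88),(35,78),(35,114),(15,88))]),'w',D))
print([proj(tw(p,[[-10.5,24.8,z]]),'scene').round(1) for z in(88,106,140)])
d=np.load('cw.npz'); D={'w':(d['K'],d['rvec'],d['tvec'])}
E
```

```text
cw.npz [[[318.0, 229.0]], [[318.0, 241.0]], [[318.0, 264.0]], [[318.0, 297.0]]] [-10.70648417 161.05063465 427.90407904]
d_wrist.npz [[[318.0, 229.0]], [[318.0, 240.0]], [[318.0, 264.0]], [[318.0, 297.0]]] [-11.1243297  100.89318323 284.61477746]
192 78 [-9.71889318 47.51945172 78.        ]
208 114 [ -9.94472711  47.55368432 114.        ]
226 114 [ -9.92263804  36.80756488 114.        ]
[[317.85532551 214.49914665]
 [317.81395418 209.82275475]
 [317.98335098 228.97045392]
 [317.82303717 242.95437518]]
[array([[329.9, 242.5]]), array([[330.2, 239.6]]), array([[330.6, 233.8]])]
```

```bash
python3 - <<'E'
from h import *
a=cv2.imread("pics/d_scenef.png")[215:275,295:375]
b=cv2.imread("pics/d_wristf.png")[140:260,240:400]
f=lambda i:cv2.resize(i,(400,300),interpolation=cv2.INTER_CUBIC)
o=np.hstack([f(a),f(b)]); o=np.clip(o.astype(float)*1.0,0,255); o=255*(o/255)**.6
cv2.imwrite("pics/e.png",o)
K,rv,tv=cams['scene'];print(-cv2.Rodrigues(rv)[0].T@tv, tl(np.load('p.npy'),-cv2.Rodrigues(rv)[0].T@tv))
E
```

```text
[743.22990978 387.08249165 966.15819128] [134.69453367 406.0939305  966.15819128][ WARN:0@0.846] global loadsave.cpp:1063 imwrite_ Unsupported depth image for selected encoder is fallbacked to CV_8U.
```

View pics/e.png

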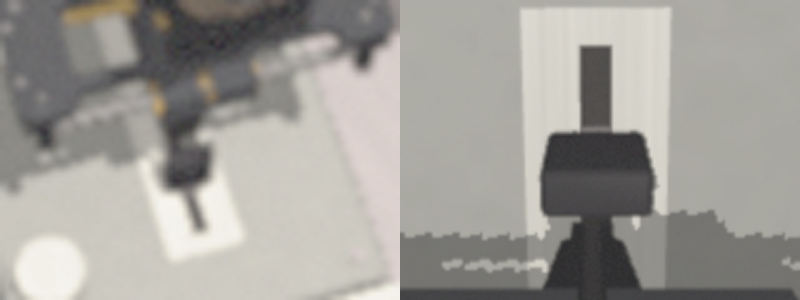

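```bash
python3 - <<'E'
from h import *
p=np.load('p.npy')
d=np.load('d_wrist.npz'); D={'w':(d['K'],d['rvec'],d['tvec'])}
for n,u,v,z in(('cL',183,82,70),('cR',487,82,70),('slotend',318,158,70),('tin',460,152,94)): print(n,tl(p,onplane((u,v),'w',z,D)).round(1))
print('scene block top',tl(p,onplane((332.5,246),'scene',114)).round(1))
print('top slot start',tl(p,onplane((275,192.7),'top',70)).round(1))
E
python3 - <<'E'
from push import *
r.move_l(tw(p,[[-10.3,25,190]])[0],vel=150)
E
python3 look.py f
```

```text
cL [-96.1 117.5  70. ]
cR [ 96.6 117.4  70. ]
slotend [-10.4  69.2  70. ]
tin [74.2 76.3 94. ]
scene block top [ -9.7  47.3 114. ]
top slot start [-10.4 -13.1  70. ]
18.1583 [-10.7168109   24.90034835 188.97882946] [-1.48692512  0.38769061  0.26204296]
```

View pics/f.png

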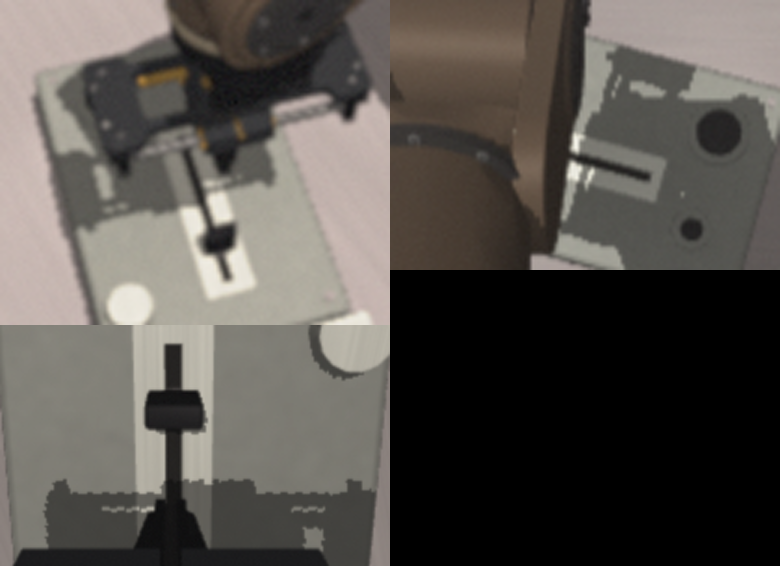

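View pics/f_wristf.png

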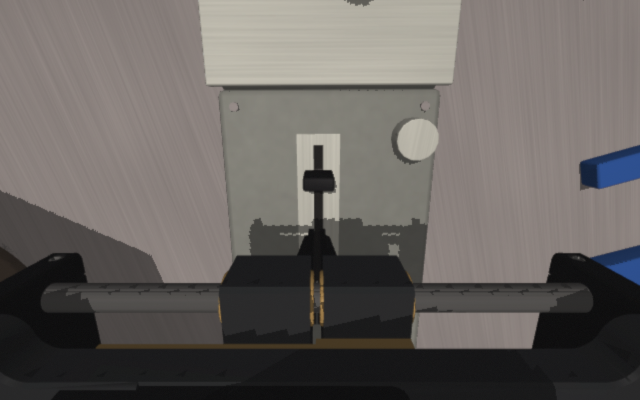

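```bash
python3 - <<'E'
from push import *
f=p[2]+np.pi; q=[np.cos(f/2),np.sin(f/2),0,0]
r.move_ptp(tw(p,[[-10.3,78,180]])[0],q)
r.move_l(tw(p,[[-10.3,78,103]])[0],vel=120)
r.wait(.1)
def st(t):
    s=r.get_state(); l=tl(p,s["tool_pos"]); ft=np.array(s["ft_force"])-base
    print(t,round(s["time"],2),l.round(1),"Fy %.1f Fx %.1f Fz %.1f"%(ft@yd,ft@[yd[1],-yd[0],0],ft[2]),"gap %.1f"%s["finger_gap"])
base=np.array(r.get_state()["ft_force"]); np.save('base.npy',base); st('s')
y=66
r.move_l(tw(p,[[-10.3,y,103]])[0],vel=40); st('a')
while y>48:
    y-=1.5; r.move_l(tw(p,[[-10.3,y,103]])[0],vel=30); st(y)
E
python3 look.py g
```

```text
s 20.38 [ -9.9  78.1 103.8] Fy 0.0 Fx 0.0 Fz 0.0 gap 0.6
a 20.82 [-10.2  65.7 103.1] Fy 0.9 Fx -1.0 Fz 0.3 gap 0.6
64.5 21.07 [-10.3  64.5 103. ] Fy 0.6 Fx -0.8 Fz -0.8 gap 0.3
63.0 21.32 [-10.3  63.  103. ] Fy 0.2 Fx -0.3 Fz -0.1 gap 0.4
61.5 21.57 [-10.3  61.4 103. ] Fy 0.2 Fx 0.3 Fz -1.8 gap 0.4
60.0 21.82 [-10.3  59.9 103. ] Fy 1.7 Fx -1.3 Fz -0.4 gap 0.1
58.5 22.07 [-10.3  58.4 103. ] Fy 0.1 Fx -0.7 Fz -0.9 gap 0.2
57.0 22.32 [-10.3  56.9 103. ] Fy -0.3 Fx -1.9 Fz -0.6 gap 0.5
55.5 22.57 [-10.3  55.4 103. ] Fy 0.3 Fx -0.9 Fz -0.1 gap 0.4
54.0 22.82 [-10.3  53.9 103. ] Fy 0.4 Fx -0.6 Fz -0.0 gap 0.3
52.5 23.07 [-10.2  52.6 103.1] Fy 3.1 Fx -0.3 Fz -0.3 gap 0.6
51.0 23.32 [-10.2  51.2 103. ] Fy 4.4 Fx -1.1 Fz -0.6 gap 0.5
49.5 23.57 [-10.3  49.6 103. ] Fy 4.7 Fx -0.8 Fz -0.5 gap 0.5
48.0 23.82 [-10.2  48.  103.1] Fy 3.8 Fx -1.5 Fz 0.1 gap 0.2
23.975 [-10.22924352  48.02824898 103.05266005] [-0.18075905  4.00328246  0.27660956]
```

View pics/g_wristf.png

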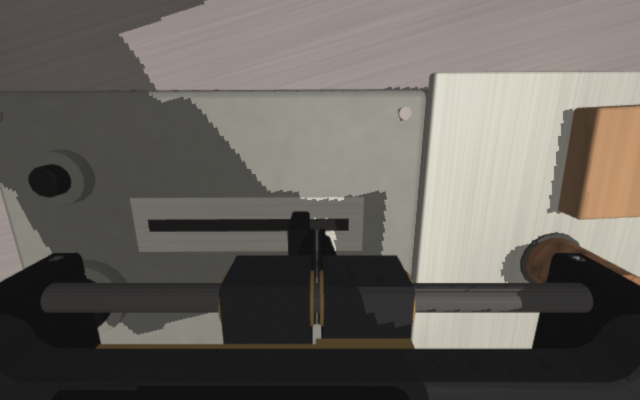

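View pics/g.png

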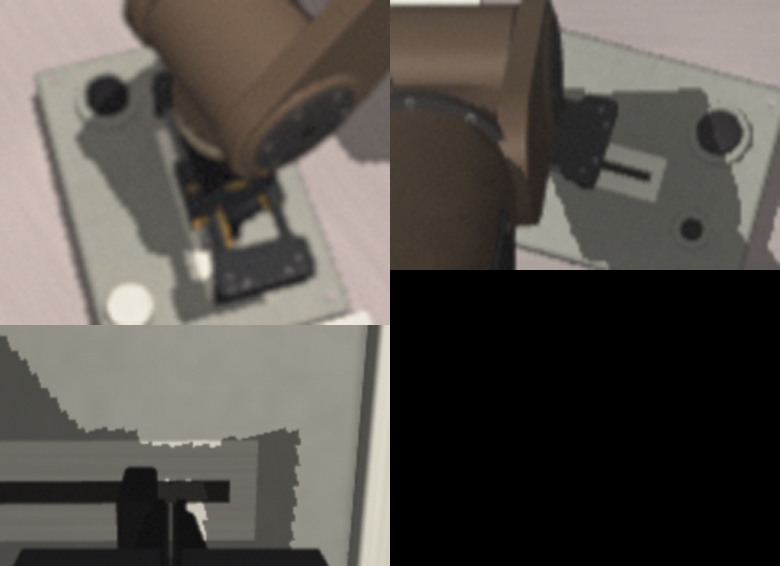

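```bash
cat > step.py <<'E'
import sys
from push import *
base=np.load('base.npy')
y=float(sys.argv[1]); yend=float(sys.argv[2]); name=sys.argv[3]; ds=float(sys.argv[4]); N=int(sys.argv[5]) if len(sys.argv)>5 else 99
rows=[];peak=0;n=0
while y>yend:
    y-=ds; r.move_l(tw(p,[[-10.3,y,103]])[0],vel=30)
    s=r.get_state(); l=tl(p,s["tool_pos"]); ft=np.array(s["ft_force"])-base; f=ft@yd
    i=r.read_camera("wrist")["image"][195:265,220:420,::-1]
    rows.append(cv2.putText(i.copy(),"%.0f"%y,(150,12),0,.4,(0,0,255)))
    print(y,round(s["time"],2),l.round(1),"Fy %.1f Fx %.1f Fz %.1f"%(f,ft@[yd[1],-yd[0],0],ft[2]))
    if f>14: print("FORCE");break
    peak=max(peak,f)
    if peak>3.5 and f<1.2:
        n+=1;print("drop",n);peak=0
        if n>=N: break
rows=rows[-24:]
while len(rows)%3: rows.append(rows[-1]*0)
g=np.vstack([np.hstack(rows[k:k+3]) for k in range(0,len(rows),3)])
cv2.imwrite(f"pics/{name}.png",cv2.resize(g,None,fx=1.3,fy=1.07))
E
python3 step.py 48 33 h 1.5 1
```

```text
46.5 24.23 [-10.2  46.5 103. ] Fy 5.2 Fx -0.9 Fz 0.6
45.0 24.52 [-10.4  44.7 102.9] Fy 0.3 Fx -0.8 Fz 0.1
drop 1
```

View pics/h.png

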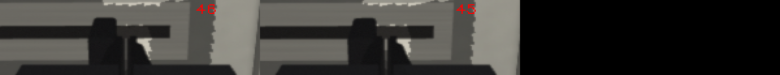

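```bash
python3 look.py i; python3 - <<'E'
import cv2
f=lambda n:cv2.resize(cv2.imread(n)[190:260,240:380],(800,400),interpolation=cv2.INTER_CUBIC)
import numpy as np
cv2.imwrite("pics/i2.png",cv2.resize(np.vstack([f("pics/g_wristf.png"),f("pics/i_wristf.png")]),(800,600)))
E
```

```text
24.725 [-10.4225244   44.75766461 102.90652739] [-0.82304568 -0.01412576 -0.18658057]
```

View pics/i2.png

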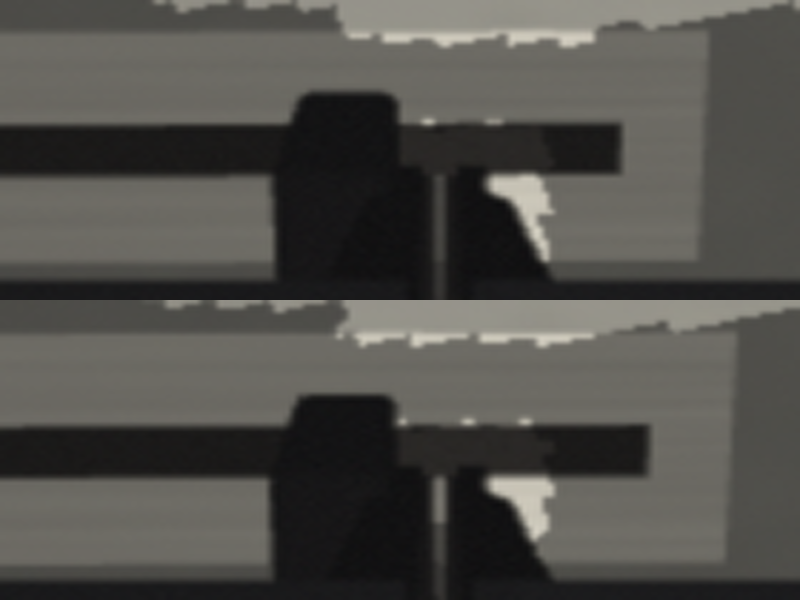

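```bash
python3 step.py 45 36 j 1.5 1;  python3 - <<'E'
from h import *
p=np.load('p.npy')
for n,u in(('g',309.7),('i',309.2)):
    d=np.load(n+'_wrist.npz'); D={'w':(d['K'],d['rvec'],d['tvec'])}
    print(n,[tl(p,onplane((u,v),'w',z,D)).round(1) for v,z in((214,78),(214,114))],[proj(tw(p,[[x,40,z]]),'w',D).round(0).tolist() for x in(-23.3,2.7) for z in (78,114)])
    print(tl(p,onplane((240+620/5.71 if n=='g' else 240+649/5.71,216),'w',70,D)))
E
```

```text
43.5 24.98 [-10.3  43.3 103. ] Fy -0.0 Fx -1.4 Fz -1.0
42.0 25.27 [-10.3  41.9 103. ] Fy 0.4 Fx -0.4 Fz -0.4
40.5 25.57 [-10.3  40.4 103. ] Fy -0.1 Fx -0.1 Fz -0.8
39.0 25.88 [-10.3  38.9 103. ] Fy 0.4 Fx -0.6 Fz -0.3
37.5 26.18 [-10.3  37.4 103. ] Fy 0.2 Fx -0.6 Fz -0.9
36.0 26.48 [-10.3  35.9 103. ] Fy 0.0 Fx -0.5 Fz -1.0
g [array([-20.3,  42.8,  78. ]), array([-32.3,  43.5, 114. ])] [[[306.0, 210.0]], [[304.0, 229.0]], [[306.0, 246.0]], [[304.0, 271.0]]]
[-16.13500978  69.75413058  70.        ]
i [array([-20.6,  39.1,  78. ]), array([-32.6,  39.9, 114. ])] [[[311.0, 210.0]], [[309.0, 230.0]], [[311.0, 246.0]], [[310.0, 272.0]]]
[-16.40853021  69.94830139  70.        ]
```

View pics/j.png

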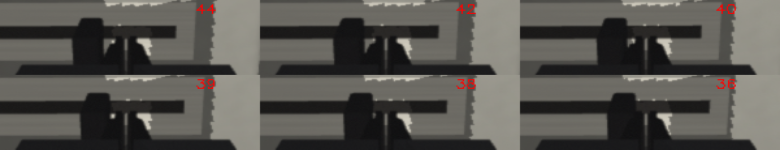

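```bash
python3 step.py 36 20 k 1.5 1
```

```text
34.5 26.77 [-10.3  34.6 103. ] Fy 2.4 Fx -0.8 Fz -0.7
33.0 27.07 [-10.3  33.1 103. ] Fy 4.1 Fx -0.6 Fz -1.0
31.5 27.38 [-10.3  31.6 103. ] Fy 4.9 Fx -0.3 Fz 0.5
30.0 27.68 [-10.2  30.1 103. ] Fy 4.7 Fx -0.7 Fz 0.4
28.5 27.98 [-10.2  28.5 103. ] Fy 3.8 Fx -0.4 Fz 0.4
27.0 28.27 [-10.5  26.6 102.9] Fy 0.2 Fx -0.5 Fz -0.0
drop 1
```

View pics/k.png

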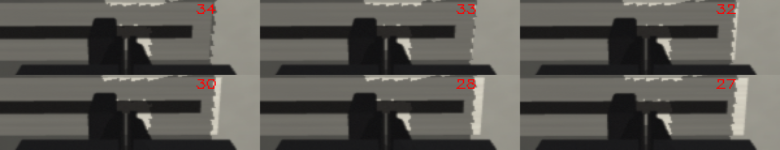

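```bash
python3 - <<'E'
import cv2,numpy as np
f=lambda n:cv2.resize(cv2.imread(n)[215:270,310:365],(390,390),interpolation=cv2.INTER_CUBIC)
cv2.imwrite("pics/l.png",np.hstack([f("pics/a_scene.png"),f("pics/f_scenef.png")]))
E
```

```text
(no output)
```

View pics/l.png

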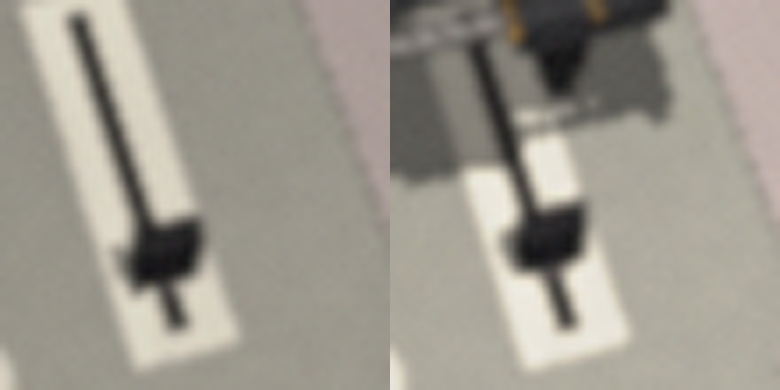

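```bash
python3 step.py 27 6 m 1.5 1; python3 - <<'E'
from push import *
s=r.get_state(); r.wait(.4); y=tl(p,s["tool_pos"])[1]
r.move_l(tw(p,[[-10.3,y+6,103]])[0],vel=100)
print(r.get_state()["time"])
E
python3 look.py n
```

```text
25.5 28.57 [-10.3  25.3 103. ] Fy 1.0 Fx -0.8 Fz -0.6
24.0 28.88 [-10.3  23.9 103. ] Fy 0.8 Fx -1.4 Fz 0.3
22.5 29.18 [-10.3  22.4 103. ] Fy -0.1 Fx -1.3 Fz -0.8
21.0 29.48 [-10.3  20.9 103. ] Fy -0.0 Fx -0.9 Fz 0.2
19.5 29.77 [-10.3  19.4 103. ] Fy 1.5 Fx -0.8 Fz -0.5
18.0 30.07 [-10.3  17.9 103. ] Fy -0.2 Fx -0.1 Fz -0.7
16.5 30.38 [-10.2  16.6 103. ] Fy 2.2 Fx -0.9 Fz 0.1
15.0 30.68 [-10.3  15.1 103. ] Fy 4.6 Fx -0.5 Fz -0.0
13.5 30.98 [-10.2  13.6 103. ] Fy 3.8 Fx -1.2 Fz 0.8
12.0 31.27 [-10.2  12.  103. ] Fy 3.7 Fx -0.6 Fz 1.2
10.5 31.57 [-10.2  10.5 103. ] Fy 4.0 Fx 0.3 Fz 1.1
9.0 31.88 [-10.5   8.6 102.9] Fy -0.6 Fx -1.0 Fz -0.5
drop 1
32.575
32.725 [-10.34726832  14.72272374 102.99437954] [-1.21985455  0.34168058  1.05262287]
```

View pics/m.png

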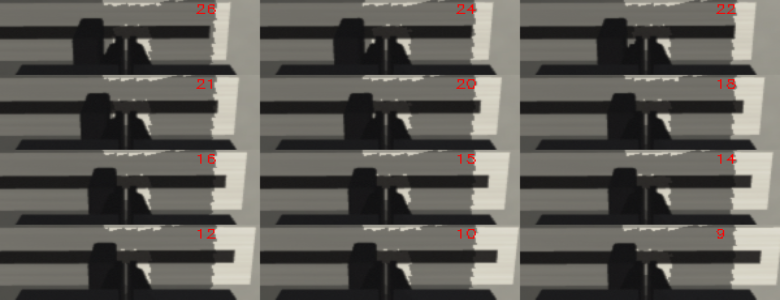

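View pics/n_wristf.png

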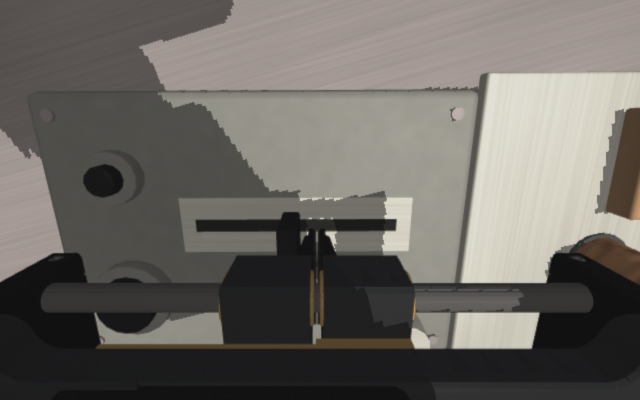

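```bash
python3 - <<'E'
from push import *
r.move_l(tw(p,[[-10.3,20,200]])[0],vel=150)
E
python3 look.py o; python3 - <<'E'
from h import *
p=np.load('p.npy')
for n in 'no':
    d=np.load(n+'_wrist.npz'); D={'w':(d['K'],d['rvec'],d['tvec'])}
    print(n,[tl(p,onplane((299,214),'w',z,D)).round(1) for z in(78,)],[proj(tw(p,[[-10.3-13,y,z]]),'w',D)[0].round(0).tolist() for y in(-6,11.5) for z in (78,114)])
E
```

```text
33.675 [-10.62968092  19.83887211 199.06374218] [-1.15950468  1.24363165 -0.32621511]
n [array([-20.4,   2.4,  78. ])] [[286.0, 210.0], [281.0, 230.0], [313.0, 210.0], [312.0, 230.0]]
o [array([11.,  2., 78.])] [[290.0, 180.0], [287.0, 189.0], [308.0, 180.0], [307.0, 189.0]]
```

View pics/o_wristf.png

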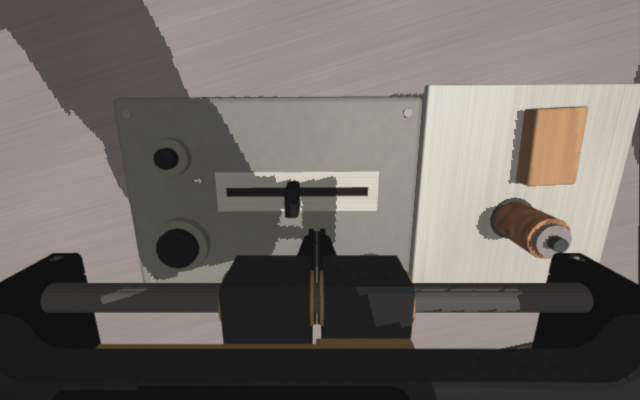

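View pics/o.png

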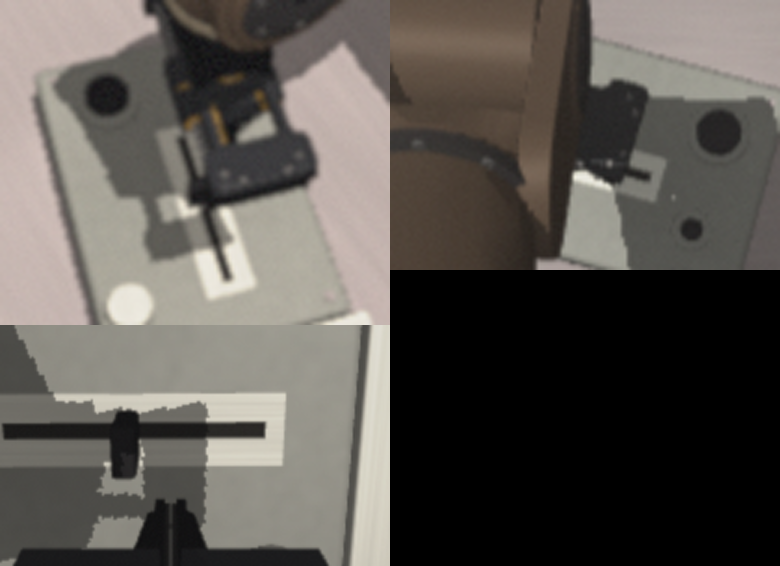

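```bash
cat > fine.py <<'E'
import sys
from push import *
base=np.load('base.npy'); rows=[]
def st(y):
    r.move_l(tw(p,[[-10.3,y,103]])[0],vel=30)
    s=r.get_state(); l=tl(p,s["tool_pos"]); ft=np.array(s["ft_force"])-base
    i=r.read_camera("wrist")["image"][195:265,220:420,::-1]
    rows.append(cv2.putText(i.copy(),"%.1f"%y,(150,12),0,.4,(0,0,255)))
    print(y,round(s["time"],2),l.round(1),"Fy %.1f"%(ft@yd))
    return ft@yd
def save(name):
    while len(rows)%3: rows.append(rows[-1]*0)
    g=np.vstack([np.hstack(rows[k:k+3]) for k in range(0,len(rows),3)])
    cv2.imwrite(f"pics/{name}.png",cv2.resize(g,None,fx=1.3,fy=1.3))
E
python3 - <<'E'
from fine import *
r.move_l(tw(p,[[-10.3,20,103]])[0],vel=150)
r.wait(.1)
r.move_l(tw(p,[[-10.3,12,103]])[0],vel=60)
for y in(10.5,9,8,7,6,5):
    f=st(y)
    if f>10: break
save('q')
E
```

```text
10.5 35.11 [-10.3  10.4 103.1] Fy -0.0
9 35.41 [-10.3   9.  103. ] Fy -0.2
8 35.71 [-10.3   8.  103. ] Fy 0.3
7 36.01 [-10.3   7.  103. ] Fy 1.0
6 36.31 [-10.3   5.9 103. ] Fy 0.1
5 36.61 [-10.3   4.9 103. ] Fy -0.5
```

View pics/q.png

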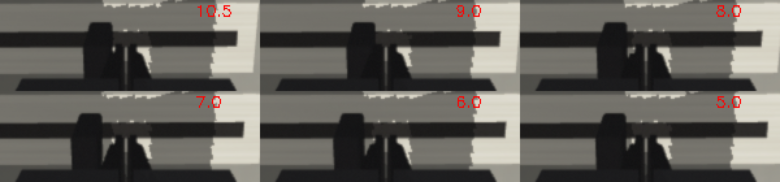

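```bash
python3 - <<'E'
from push import *
r.move_l(tw(p,[[-10.3,14,103]])[0],vel=100)
r.move_l(tw(p,[[-30,-20,200]])[0],vel=200)
E
python3 look.py s; python3 - <<'E'
import cv2
from h import *
a=cv2.imread("pics/s_wristf.png"); cv2.imwrite("pics/s2.png",cv2.resize(a[90:260,200:450],(800,544),interpolation=cv2.INTER_CUBIC))
p=np.load('p.npy')
for z in(75,80,85,90):
  print(z,'start',[tl(p,onplane(u,c,z)).round(1)[:2] for c,u in(('top',(310.5,216.3)),('scene',(327.8,196.8)))],[tl(p,onplane(u,'w',z,{'w':[np.load(n+'_wrist.npz')[k] for k in('K','rvec','tvec')]})).round(1)[:2] for n,u in(('o',(166,158)),('n',(103,181)))])
E
```

```text
37.7333 [-30.29438511 -19.81175041 198.80086824] [-0.17965247 -0.20255297 -0.9326281 ]
75 start [array([ -45.8, -121.8]), array([ -48.3, -122. ])] [array([ -44. , -123.7]), array([ -42.4, -126.9])]
80 start [array([ -46.2, -122. ]), array([ -47.3, -119. ])] [array([ -44.7, -121.3]), array([ -43.5, -123.5])]
85 start [array([ -46.5, -122.1]), array([ -46.3, -116. ])] [array([ -45.5, -119. ]), array([ -44.6, -120. ])]
90 start [array([ -46.9, -122.2]), array([ -45.2, -113.1])] [array([ -46.2, -116.6]), array([ -45.7, -116.6])]
```

View pics/s_wristf.png

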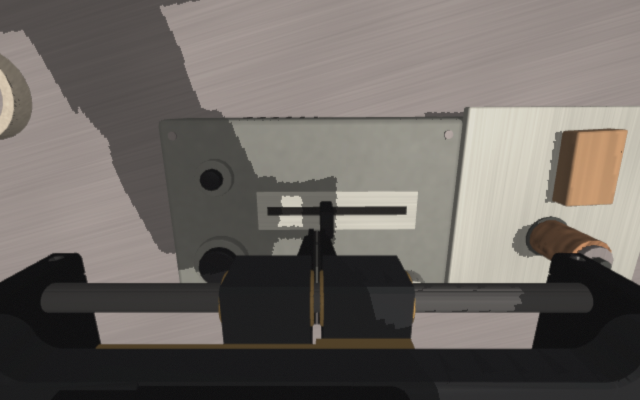

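View pics/s2.png

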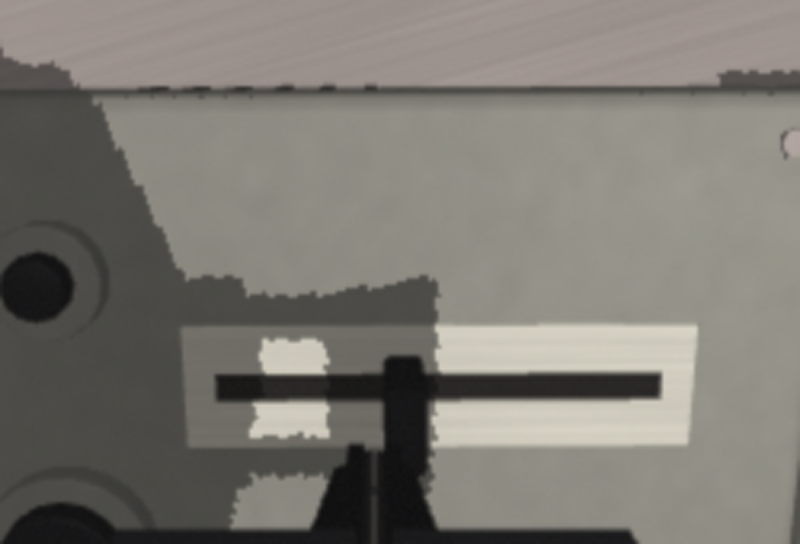

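```bash
python3 - <<'E'
from h import *
p=np.load('p.npy');d=np.load('s_wrist.npz');D={'w':(d['K'],d['rvec'],d['tvec'])}
for u in(320,332.5): print(tl(p,onplane((u,203),'w',78,D)).round(1))
for u in(267.2,406.6): print(tl(p,onplane((u,211),'w',70,D)).round(1))
print([tl(p,onplane((211.2,179.7),'w',z,D)).round(1) for z in(80,85)])
E
python3 - <<'E'
from push import *
B=(-45.8,-120.5)
r.move_l(tw(p,[[*B,200]])[0],vel=200)
r.move_l(tw(p,[[*B,112]])[0],vel=150)
r.wait(.15); b=np.array(r.get_state()["ft_force"]); print(r.get_state()["time"])
z=112
while z>93:
    z-=1; r.move_l(tw(p,[[*B,z]])[0],vel=30); s=r.get_state(); f=(np.array(s["ft_force"])-b).round(1)
    print(z,round(s["time"],2),s["tool_pos"][2].round(1),f)
    if f[2]>12: break
r.wait(.2); s=r.get_state(); print(s["tool_pos"][2],np.array(s["ft_force"])-b)
cv2.imwrite("pics/t.png",r.read_camera("wrist")["image"][:,:,::-1])
E
```

```text
[-20. -17.  78.]
[-20.   -4.8  78. ]
[ -9.2 -70.3  70. ]
[-9.2 70.7 70. ]
[array([ -43.7, -120.6,   80. ]), array([ -44.8, -118.9,   85. ])]
39.275
111 39.52 111.2 [ 0.9 -0.7  1.1]
110 39.77 110.0 [ 1.1  0.5 -0.3]
109 40.02 108.9 [1.  0.1 0.2]
108 40.27 107.9 [ 0.6 -0.5  1.4]
107 40.52 107.0 [ 1.4 -0.8  0.2]
106 40.77 106.0 [ 0.6 -0.1  1. ]
105 41.02 104.9 [0.4 0.1 0. ]
104 41.27 104.0 [ 0.5 -0.2 -0.1]
103 41.52 102.9 [ 1.3 -0.   0.1]
102 41.77 101.9 [1.2 0.6 0.6]
101 42.02 101.0 [0.6 0.3 0.3]
100 42.27 99.9 [ 1.  -0.9  0.9]
99 42.52 98.9 [ 0.4 -0.2  0.7]
98 42.77 97.9 [ 0.5 -0.2  0.6]
97 43.02 96.9 [ 1.  -0.5  0.1]
96 43.27 96.0 [1.1 0.2 0.1]
95 43.52 94.9 [0.7 0.2 0.4]
94 43.77 93.9 [ 1.2 -0.1  0.6]
93 44.02 93.0 [ 0.3  0.  -0.4]
93.00670776992331 [0.24655151 0.00682701 1.88354329]
```

```bash
python3 - <<'E'
import cv2
a=cv2.imread("pics/t.png"); cv2.imwrite("pics/t2.png",cv2.resize(a[150:270,230:410],(780,520),interpolation=cv2.INTER_CUBIC))
E
```

```text
(no output)
```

View pics/t2.png

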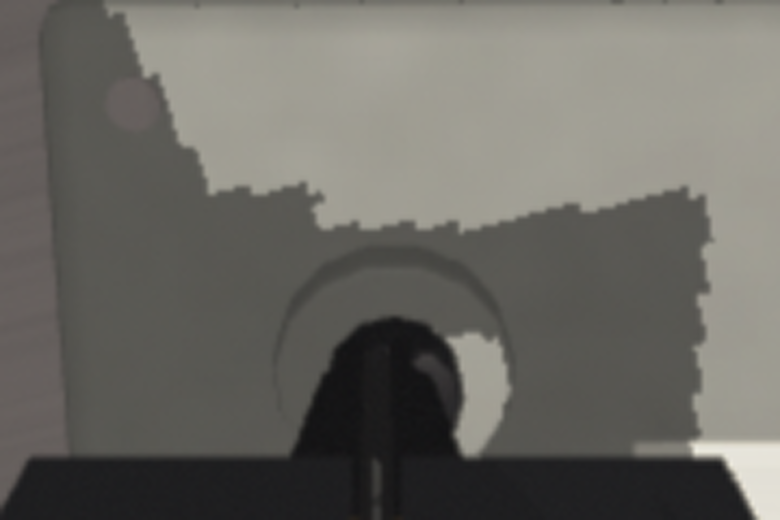

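```bash
python3 - <<'E'
from push import *
B=(-45,-118.5); b=np.array([.9,0,.4])+0
r.move_l(tw(p,[[*B,94]])[0],vel=60); r.wait(.1); b=np.array(r.get_state()["ft_force"])
z=94
while z>84:
    z-=1; r.move_l(tw(p,[[*B,z]])[0],vel=30); s=r.get_state(); f=(np.array(s["ft_force"])-b).round(1)
    print(z,round(s["time"],2),s["tool_pos"][2].round(1),f)
    if f[2]>10: break
cv2.imwrite("pics/u.png",r.read_camera("wrist")["image"][:,:,::-1])
a=cv2.imread("pics/u.png"); cv2.imwrite("pics/u2.png",cv2.resize(a[150:270,230:410],(780,520),interpolation=cv2.INTER_CUBIC))
E
```

```text
93 44.88 92.9 [0.4 1.2 0.2]
92 45.12 91.9 [-0.3  0.7 -0.3]
91 45.38 90.9 [ 0.4 -0.9  0.4]
90 45.62 89.9 [-0.5  0.3 -0.7]
89 45.88 88.9 [-0.1  0.  -0.5]
88 46.12 87.9 [-0.1  0.1  0. ]
87 46.38 86.9 [-0.5  0.4 -0.2]
86 46.62 85.9 [-0.6 -0.2  0.9]
85 46.88 85.0 [-0.2  0.7  2. ]
84 47.12 84.0 [-0.7  0.1  1.1]
```

View pics/u2.png

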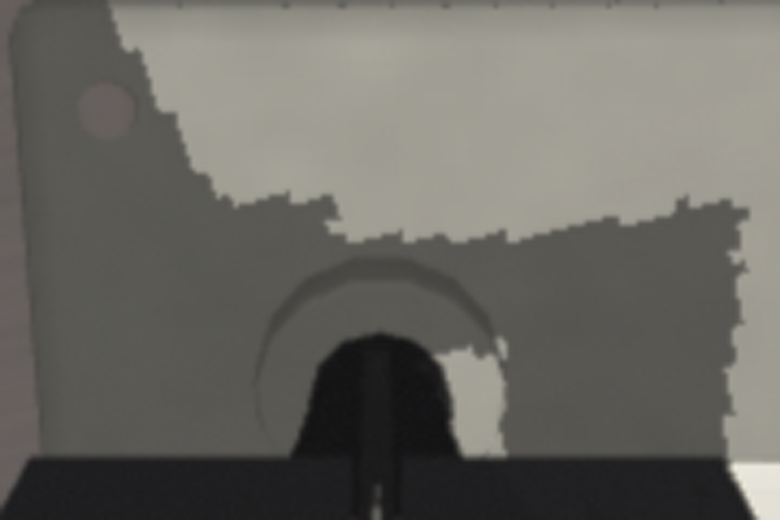

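```bash
python3 - <<'E'
from push import *
B=(-45,-118.5); b=np.array(r.get_state()["ft_force"])*0+np.array([1.,0,.3])
z=84
while z>72:
    z-=1; r.move_l(tw(p,[[*B,z]])[0],vel=40); s=r.get_state(); f=(np.array(s["ft_force"])-b).round(1)
    print(z,round(s["time"],2),s["tool_pos"][2].round(1),f)
    if f[2]>9: break
cv2.imwrite("pics/v.png",r.read_camera("wrist")["image"][:,:,::-1])
E
```

```text
83 47.42 83.0 [-0.3  0.3  2. ]
82 47.67 82.0 [-0.2  0.4  3.1]
81 47.92 81.0 [-0.4 -0.9  3.8]
80 48.17 80.0 [ 0.2 -0.7  3.9]
79 48.42 79.1 [-1.  -0.2  7.2]
78 48.67 78.9 [-4.6  0.8 21.3]
```

```bash
python3 - <<'E'
from push import *
B=(-45,-118.5)
r.wait(.1)
r.move_l(tw(p,[[*B,110]])[0],vel=60)
r.move_l(tw(p,[[-45,-60,200]])[0],vel=150)
E
python3 look.py w
```

```text
50.525 [-45.27049781 -60.37916304 199.27078345] [-0.77689594  0.65909362 -1.55473139]
```

View pics/w_wristf.png

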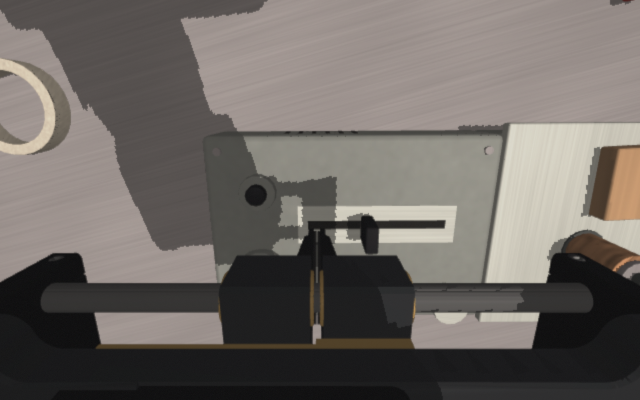

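View pics/w_scenef.png

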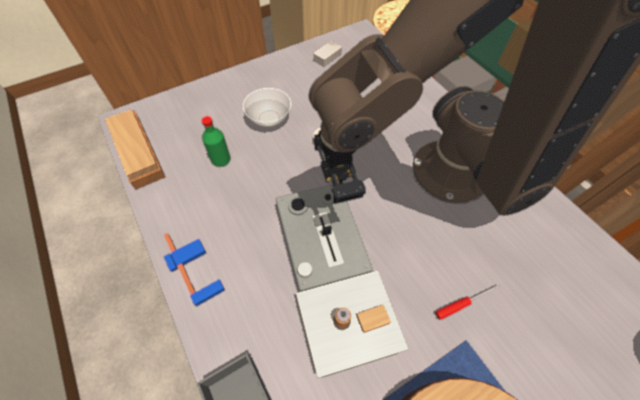

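```bash
python3 - <<'E'
from h import *
p=np.load('p.npy');d=np.load('w_wrist.npz');D={'w':(d['K'],d['rvec'],d['tvec'])}
for u in(361,373): print(tl(p,onplane((u,217),'w',78,D)).round(1))
from plant import r
r.sign_off(); print(r.get_state()["time"])
E
```

```text
[-20.3 -16.8  78. ]
[-20.3  -4.9  78. ]
the job is handed in; nothing more can be done
the job is handed in; nothing more can be done
```

I pushed the lever through three clicks, pressed the start button fully in and let it out, and handed the job in at about 50.6 s of the 62 s. I believe the lever is in the third notch, but the first and third clicks need a note.

**Lever:**
- **First pass:** my first attempt at pushing failed. The fingers slid past or over the paddle at about 4 N. The lever ran ahead only about 6.5 mm, with no jump, so I did not count it as a click.
- **Clicks:** pushing again 4 mm lower, the force reached about 4.6–5.2 N and then dropped to nothing three times. The drops came at finger positions 45, 27 and 9 mm, exactly 18 mm apart.
- **Third click:** after the third drop, the pictures showed the lever stopped half-way. A further light push of a few millimetres made it jump on. It came to rest with its centre at about y = -11 mm, clear of the finger.
- **Check on the count:** I measured 11.8 mm for the face in the second notch and about -5 mm in the third, where an 18 mm spacing predicts about -6 mm. That agreement is within camera error. The count rests on treating the first pass as no click, which the position fits to the slot length and far stop support but do not strictly prove.

**Start button:** I felt about 6 mm of spring travel and then a hard stop at 21 N, after which I let it out and backed off. Contact came about 19 mm lower than the stated fingertip length suggests, and I did not find out why. I pressed by force instead.

**Last checks:** the final pictures showed the lever unmoved after the button press, the fingers clear of everything, and the tin, offcut, tape and other items where they started. I never went to the stop button.

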